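Sort the baking leftovers on the breakfast bar

TASK

Sort the mixed handful left from baking: put the cork and the spent gold coffee capsule into the green waste caddy, stand the cutter upright and gently in the middle of the glass bowl, and lay the red pastry wheel and the orange spatula flat and side by side on the floor of the aluminium tray, both with their handles pointing to the tray's blue grip end. Leave the sugar jar and the steel scraper where they are.

Things in the scene. Friction and masses are not known exactly. Their poses are not given: they have to be found in the camera images.
- pastry_wheel: Plastic pastry wheel lying flat, 60 g. Red handle, yellow disc. Origin on the underside, centre line, at the neck; +x towards the handle end. Spans x = -50 (disc end) to +100 mm (handle end). Handle 20 mm wide, 20 high, from x = 8 to 100; grip it across at x = 30. Disc 52 mm across, centred at x = -24, 8 to 12 mm up, with a red hub 20 mm high.
- spatula: Small spatula lying flat, 50 g. Orange blade, brown wooden handle. Origin on the underside, centre line, where blade and handle meet; +x towards the handle end. Spans x = -50 (blade end) to +100 mm (handle end). Handle 18 mm wide, 18 high, from x = -5 to 100; grip it across at x = 30. Blade 38 mm wide, 8 thick.
- cutter: Round biscuit cutter standing upright, 60 g: steel foot 46 mm across and 24 high, tapered blue shoulder up to 34 mm, round blue knob 22 to 24 mm across from 34 to 60 mm height (grip it at about 48). Origin at the centre of the underside, z up.
- cork: Wine bottle cork, brown, standing upright: 24 mm across, 45 mm high. Origin at the centre of its underside, z along its axis. 10 g. Waste.
- capsule: Spent gold-coloured coffee capsule, standing on its flange: flange 37 mm across and 3 mm high, body about 30 mm across, narrowing at the top, 30 mm high in all. Origin at the centre of its underside, z along its axis. 12 g. Waste.
- tray: Aluminium tray, fixed, open on top: 193 (x) by 158 mm (y) outside, rim 18 high, walls and floor 4 thick (inside 185 by 150 mm, floor at z = 4). A blue grip tab sticks out 21 mm from the +x end. Origin at the centre of the underside, z up. Either utensil may take either long side.
- bowl: Small glass bowl, fixed, round: rim 156 mm across and 55 mm high, flat inner floor about 80 mm across at 5 mm height, walls 4 mm. Origin at the centre of its underside, z up.
- caddy: Green open-topped plastic waste caddy, fixed: 150 by 150 mm, 90 mm high, walls and floor 4 mm. Origin at the centre of its underside, x and y along its sides, z up. Waste may be dropped in.
- jar: White sugar jar with a steel lid, loose bystander, 72 mm across, 110 mm high, origin at the centre of its underside. To be left where it is.
- scraper: Stainless dough scraper with a black handle, lying flat, loose bystander: handle 112 mm (x) by 22 mm, 18 mm high, centred at y = -8 mm; blade 2 mm thick out to y = +60 mm. Origin on its underside. To be left where it is.
Not all that is in view belongs to the job. Several things look just like the cork: the one meant starts farthest to the robot's right.

How it is judged:
By the outcome, as a careful person would: the job done as asked, in the order asked, and still so for the second after the job is handed in, with the robot touching nothing.
It also fails if it takes over 128 s, if anything falls off the work surface, if the arm or the gripper's body presses on something with over 40 N, if the wrist force passes 120 N, or if a joint passes its speed limit or range.

ROBOT

A 7-joint arm with a two-finger parallel gripper is mounted at the origin on the work surface. World frame = base frame: x ahead of the robot, y to its left, z up, the work surface at z = 0. Lengths are in m, angles in rad, forces in N, time in s.
With the tool pointing down it reaches from about 0.35 to 0.9 m from the base axis. Payload 19.9 kg.
Tool frame: the origin (TCP) lies on the centre line of the jaws, within the pads' length; the fingertips stand env.tip_extent ahead of it and the grasp point (between the pads) lies 2 mm behind it (env.tip_extent is the distance from the TCP to the fingertips, in m); z points along the fingers, y is the direction in which the jaws open and shut (so a half turn about z gives the same grasp; the last joint's range is limited). The gripper opens to 85 mm and grips with 20 to 120 N. Pads are 22 mm wide; open, the fingers measure 114 mm over their backs; the gripper's body (76 mm by 85 mm) begins 54 mm behind the grasp point. The pads swing forward as they close: fully open they stand 13 mm farther back than shut.
Start: joints at [1.077, 0.417, -0.01, 1.614, 0.005, 1.111, -0.053], TCP at [0.273, -0.562, 0.219] pointing down, gripper open.
Joint ranges: [-2.81, 2.81], [-0.39, 2.02], [-1.27, 1.25], [0.06, 2.57], [-1.19, 4.33], [0.19, 2], [-2.82, 2.82]. Speed limits (rad/s): [1.89, 1.89, 2.39, 2.39, 3.01, 3.01, 3.01].

INTERFACE

Orientations are given as a 3x3 rotation matrix whose columns are the frame's x, y, z axes.
In Python, from rig import monitor, vision, order, env gives the robot as it stands.
- The arm moves only by the tool send_rows, never from a script. Its argument "steps" is a list of rows, each a list of 5 numbers: the shift along the world's x, y, z in mm, then the turn about the world's z in rad, then the gripper's target within -1 to 1 (fully open at 1, half-way at 0, shut at -1). A call has exactly 10 rows; each row shifts and turns the commanded pose from where the row before left it; what a row does not reach is not made up. A row lasts 1/8 s, in which the tool goes at most 62.5 mm and 10.7 degrees, less where a joint would pass 70% of its speed; a pose out of reach is approached as far as the arm can. A call with a gripper value outside its range is refused whole. The fingers move at their own pace and stop on an object; the grip force is fixed at half the most. Time passes only in rows, so rows that do not move let the fingers close, or fill a call up. It gives the time, the measured TCP pose, the force and the opening at its end, in the units of the state.
- monitor.get_obs(): the state, without advancing time (a new reading comes with each control period).
- vision.capture(name): name is "side" or "top"; returns (picture, depth): 384x512x3 uint8, blue, green, red; 384x512 float32, m along the optical axis (not along the pixel's ray), 0 where there is no reading.
- vision.get_calibration(name): a dict with "fx", "fy", "cx", "cy" (pixels), "k1" (the pictures are not rectified: a ray, as slopes to the right and down, at radius r is drawn at 1 + k1 r^2 times it, then the intrinsics apply), "pose" (4x4, takes a point from camera to world coordinates). Camera axes: x right, y down, z forward; pixel columns grow to the right and rows downward; lengths in m; the calibration is good to about 2 mm. A picture is of the moment at which its call begins. get_calibration takes no time and is no camera call.
- order.close_job(): hands the job in, once; it reports no verdict.
The state is a dict: "time_s": time; "q": joint angles; "joint_velocities": joint speeds; "tau": joint torques, N m; "ee_pos": TCP position; "orientation": TCP orientation; "ft_force": force on the tool from outside, world axes, zero at the start; "moment": the same for the moment, N m; "finger_gap": finger opening in m.
Only numpy, scipy, OpenCV 4.12 (cv2) and the standard library are available. Lean on these libraries where they do the work, as an engineer would, in place of code of your own. Each camera call takes 0.05 s, during which the arm holds its last target.

## Working session

There is one attempt and no reset: what is moved stays moved. The work goes in short steps, Python scripts to look and compute and a tool call to move; the robot and the scene stay as the last step left them, time stands still between calls to the robot, and variables do not carry over. Pictures are saved under pics/ and viewed, and the job is handed in when it is done.

Besides the shell and the picture viewer there is one more tool, called after ">>>" as a command line: name --pt "numbers of a row" for each row, then --argument value for the rest. send_rows: Moves the arm, as the interface text tells. Its arguments: {"type":"object","properties":{"steps":{"type":"array","items":{"type":"array","items":{"type":"number"}}}},"required":["steps"]}

```bash
mkdir -p pics; ls
python3 - <<'E'
from rig import monitor, vision, order, env
import cv2
print(env.tip_extent)
for n in("top","side"):
    im,d=vision.capture(n); cv2.imwrite(f"pics/{n}0.png",im)
    import numpy as np; np.savez(f"{n}0.npz",im=im,d=d)
    c=vision.get_calibration(n); print(n,c)
o=monitor.get_obs(); print(o)
E
```

```text
pics
0.017
top {'fx': 485.87639428972307, 'fy': 485.87639428972307, 'cx': 254.96777296721086, 'cy': 192.34670107879438, 'k1': 0.009719587511218767, 'pose': array([[ 9.01410674e-03, -9.97258096e-01,  7.34509057e-02,
         5.04987457e-01],
       [-9.99959307e-01, -8.96325517e-03,  1.02192266e-03,
        -1.36565391e-02],
       [-3.60761436e-04, -7.34571285e-02, -9.97298310e-01,
         1.49248071e+00],
       [ 0.00000000e+00,  0.00000000e+00,  0.00000000e+00,
         1.00000000e+00]])}
side {'fx': 349.02070294963806, 'fy': 349.02070294963806, 'cx': 255.66935208651245, 'cy': 191.46876201124076, 'k1': -0.005989015733022146, 'pose': array([[ 0.9881821 , -0.10096272,  0.11533715,  0.48643175],
       [-0.15194962, -0.54612583,  0.82380695, -0.74580696],
       [-0.02018519, -0.83159672, -0.55501302,  0.53659204],
       [ 0.        ,  0.        ,  0.        ,  1.        ]])}
{'time_s': 0.1, 'q': array([ 1.07651399,  0.41790678, -0.01037056,  1.61409272,  0.00471154,
        1.11071313, -0.05300413]), 'joint_velocities': array([-1.50219843e-03, -6.20250985e-04, -6.89663036e-05, -2.94471885e-03,
       -2.06824702e-04, -6.81658276e-04, -9.98181920e-04]), 'tau': array([-1.18147223e-04, -8.65831661e+01,  6.79485910e-01, -4.35635805e+01,
        1.91642175e-02,  4.96940993e-03, -8.77069238e-05]), 'ee_pos': array([ 0.27330232, -0.56172018,  0.21833615]), 'orientation': array([[ 8.99202469e-01,  4.37532430e-01, -5.40079652e-04],
       [ 4.37532758e-01, -8.99201967e-01,  9.53318607e-04],
       [-6.85328785e-05, -1.09352899e-03, -9.99999400e-01]]), 'ft_force': array([-0.79501943, -0.40211577, -0.08680477]), 'moment': array([ 0.03234692, -0.03622523, -0.0132221 ]), 'finger_gap': 0.08522362698583578}
```

```bash
cat > h.py <<'E'
import numpy as np, cv2
from rig import vision
def rect(name,u,v):
    c=vision.get_calibration(name)
    x=(u-c['cx'])/c['fx'];y=(v-c['cy'])/c['fy'];a,b=x,y
    for _ in range(10):
        s=1+c['k1']*(a*a+b*b);a,b=x/s,y/s
    return a,b,c['pose']
def atz(name,u,v,z):
    a,b,P=rect(name,u,v); r=P[:3,:3]@np.array([a,b,1.]);o=P[:3,3]
    return o+r*(z-o[2])/r[2]
def cloud(name,d):
    v,u=np.mgrid[0:384,0:512].astype(float)
    a,b,P=rect(name,u,v)
    p=np.stack([a*d,b*d,d],-1)
    return p@P[:3,:3].T+P[:3,3]
def crop(im,f,u0,u1,v0,v1,s):
    cv2.imwrite(f,cv2.resize(im[v0:v1,u0:u1],None,fx=s,fy=s,interpolation=cv2.INTER_CUBIC))
E
python3 -c "
import cv2
for n in('top','side'):
    im=cv2.imread(f'pics/{n}0.png');cv2.imwrite(f'pics/{n}0b.png',cv2.resize(im,(768,576),interpolation=cv2.INTER_CUBIC))"
```

```text
(no output)
```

View pics/top0b.png

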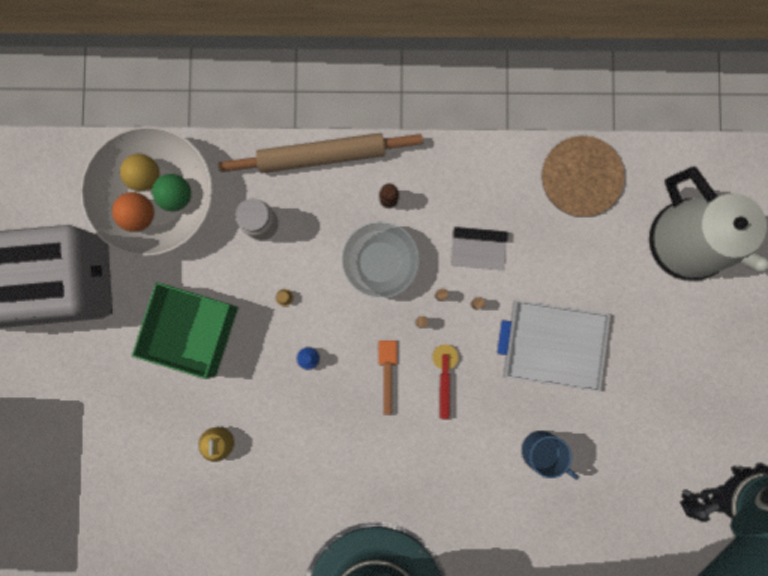

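View pics/side0b.png

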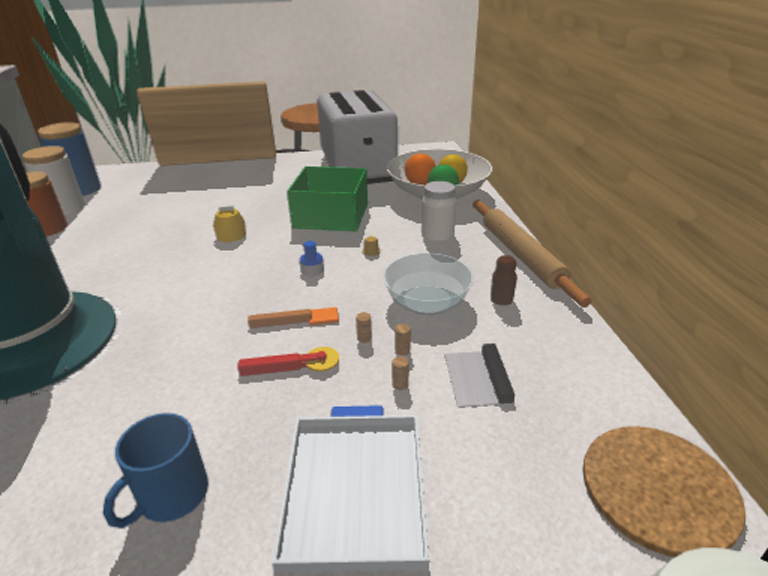

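Top view: the three cork-likes are at (441,295), (478,303) and (421,322) in the 768-wide picture. The robot's right is -y, which is image right, so (478,303) is the one meant. I'll confirm it in a crop and measure everything.

Run:
```python
from h import *
D=np.load('top0.npz');im,d=D['im'],D['d'];C=cloud('top',d)
np.set_printoptions(precision=4,suppress=True)
crop(im,'pics/c1.png',240,420,180,290,4.4)
crop(im,'pics/c2.png',80,290,120,320,2.9)
# height-based blobs
z=C[...,2]
m=((z>0.006)&(C[...,0]>0.25)&(d>0)).astype(np.uint8)
n,l,s,c=cv2.connectedComponentsWithStats(m)
for i in range(1,n):
    if s[i,4]<12: continue
    P=C[l==i]; top=P[P[:,2]>P[:,2].max()-.006]
    print(c[i].round(0),s[i,4],'min',P.min(0),'max',P.max(0),'topmean',np.median(top,0)[:2], (top.min(0)+top.max(0))[:2]/2)
for n_,u,v in [('corkA',441/1.5,295/1.5),('corkB',478/1.5,303/1.5),('corkC',421/1.5,322/1.5)]: print(n_,atz('top',u,v,.045))
```

```text
[ 69. 152.] 10245 min [0.5284 0.3291 0.006 ] max [0.9346 0.7468 0.1898] topmean [0.6236 0.6239] [0.6279 0.6122]
[213. 102.] 1728 min [ 0.8479 -0.0903  0.006 ] max [0.9316 0.3348 0.0568] topmean [0.8892 0.1137] [0.892  0.1167]
[389. 117.] 2320 min [ 0.7617 -0.509   0.006 ] max [ 0.9367 -0.3295  0.024 ] topmean [ 0.8553 -0.4151] [ 0.8481 -0.4213]
[471. 154.] 3998 min [ 0.6365 -0.7983  0.006 ] max [ 0.8761 -0.5576  0.2302] topmean [ 0.7205 -0.6401] [ 0.7183 -0.6413]
[258. 130.] 183 min [ 0.7791 -0.0406  0.0061] max [0.8267 0.0018 0.0922] topmean [ 0.7996 -0.0195] [ 0.8004 -0.0223]
[170. 146.] 596 min [0.7117 0.2055 0.006 ] max [0.7818 0.2818 0.1188] topmean [0.7433 0.2396] [0.7489 0.2409]
[253. 172.] 1735 min [ 0.5936 -0.0825  0.006 ] max [0.7579 0.0774 0.0644] topmean [ 0.665  -0.0073] [ 0.6682 -0.0043]
[319. 156.] 282 min [ 0.7071 -0.2623  0.006 ] max [ 0.7468 -0.1522  0.0275] topmean [ 0.7264 -0.2095] [ 0.7273 -0.208 ]
[120. 222.] 1297 min [0.4294 0.2848 0.006 ] max [0.6208 0.4979 0.1   ] topmean [0.5025 0.3896] [0.5223 0.3765]
[189. 198.] 88 min [0.5768 0.1736 0.0061] max [0.6105 0.
[... 1896 characters left out ...]
0.4676 -0.3448]
[368. 244.] 14 min [ 0.4511 -0.3633  0.0061] max [ 0.4723 -0.3475  0.0092] topmean [ 0.457  -0.3599] [ 0.4617 -0.3554]
[381. 248.] 34 min [ 0.4362 -0.4118  0.0061] max [ 0.4636 -0.3803  0.0116] topmean [ 0.4483 -0.3977] [ 0.4499 -0.396 ]
[143. 296.] 440 min [0.2683 0.2848 0.006 ] max [0.3367 0.3506 0.0742] topmean [0.3055 0.3173] [0.3012 0.3169]
[365. 303.] 646 min [ 0.2503 -0.3948  0.006 ] max [ 0.3318 -0.2922  0.0969] topmean [ 0.2879 -0.3415] [ 0.2921 -0.3329]
[493. 343.] 2316 min [ 0.2501 -0.7696  0.0062] max [ 0.3234 -0.4075  0.6403] topmean [ 0.2517 -0.4467] [ 0.2531 -0.4407]
corkA [ 0.5997 -0.1288  0.045 ]
corkB [ 0.5844 -0.2024  0.045 ]
corkC [ 0.5457 -0.0893  0.045 ]
```

View pics/c1.png

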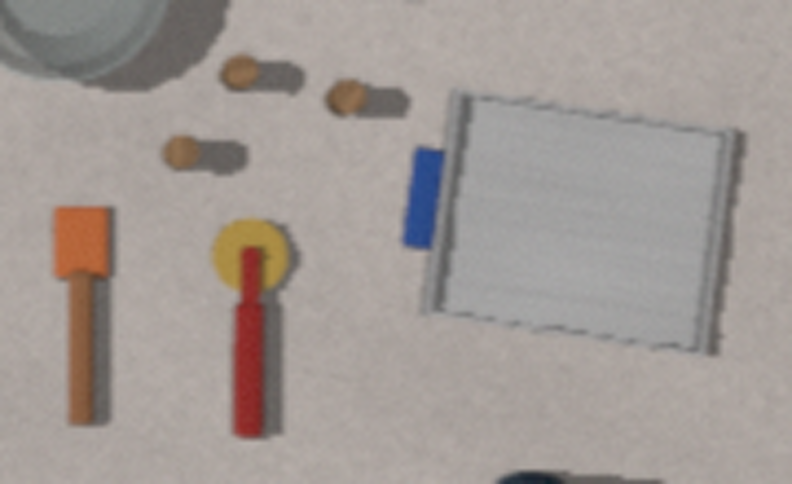

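View pics/c2.png

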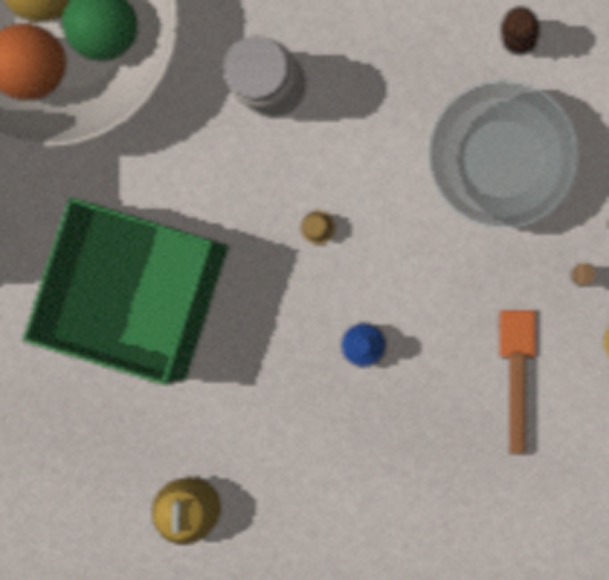

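Run:
```python
from h import *
np.set_printoptions(precision=4,suppress=True)
A=lambda u,v,z:atz('top',240+u/4.4,180+v/4.4,z)[:2]
B=lambda u,v,z:atz('top',80+u/2.9,120+v/2.9,z)[:2]
print('cork',A(345,97,.04))
cad=np.array([B(*p,.09) for p in [(70,200),(228,245),(167,383),(25,340)]]);print('caddy',cad,cad.mean(0))
print('capsule',B(317,228,.028),'cutter',B(363,344,.055),'bowl',B(503,155,.055),'bowlfloor',B(505,160,.005))
t=np.array([A(*p,.018) for p in [(452,90),(740,128),(712,354),(428,314)]]);print('tray',t,t.mean(0), 'sides',[np.linalg.norm(t[i]-t[i-1]) for i in range(4)])
ax=(t[0]+t[3]-t[1]-t[2]);print('tray axis',np.arctan2(ax[1],ax[0]), 'tab', A(425,198,.01))
a,b=A(81,424,.018),A(81,300,.018);print('spat handle',a,b,np.arctan2(*(a-b)[::-1]),'blade end',A(81,208,.008),'junction',A(82,275,.008))
a,b=A(249,436,.02),A(250,305,.02);print('wheel',a,b,np.arctan2(*(a-b)[::-1]),'disc c',A(252,256,.012))
# side camera check
D=np.load('side0.npz');C=cloud('side',D['d']);z=C[...,2]
T=np.load('top0.npz');CT=cloud('top',T['d'])
for nm,CC in(('side',C),('top',CT)):
  for n,x,y,r,z0 in [('cork',.585,-.202,.03,.01),('capsule',.594,.19,.03,.01),('cutter',.473,.137,.035,.04),('table',.5,.05,.02,-1),('spat',.41,-.022,.04,.012),('whl',.41,-.136,.04,.015)]:
    m=(abs(CC[...,0]-x)<r)&(abs(CC[...,1]-y)<r)&(CC[...,2]>z0);P=CC[m]
    print(nm,n,m.sum(),P.min(0),P.max(0),(P.min(0)+P.max(0))/2,'medz',np.median(P[:,2]))
```

```text
cork [ 0.5846 -0.2023]
caddy [[0.6142 0.4243]
 [0.5706 0.2657]
 [0.4336 0.3227]
 [0.4747 0.4643]] [0.5233 0.3692]
capsule [0.5921 0.1859] cutter [0.4729 0.1332] bowl [ 0.6672 -0.0072] bowlfloor [ 0.6675 -0.0091]
tray [[ 0.5913 -0.279 ]
 [ 0.5669 -0.4771]
 [ 0.4121 -0.4557]
 [ 0.4374 -0.2619]] [ 0.5019 -0.3684] sides [np.float64(0.1547985961349612), np.float64(0.19964476916556556), np.float64(0.15620485750800792), np.float64(0.1955416468193098)]
tray axis 1.444597195720038 tab [ 0.5168 -0.2614]
spat handle [ 0.3606 -0.0248] [ 0.4448 -0.0241] -3.133118546433993 blade end [ 0.5077 -0.0236] junction [ 0.4615 -0.0247]
wheel [ 0.3538 -0.1393] [ 0.4425 -0.1397] 3.136353441391793 disc c [ 0.4758 -0.1417]
side cork 194 [ 0.5706 -0.2164  0.0103] [ 0.5931 -0.1914  0.0459] [ 0.5819 -0.2039  0.0281] medz 0.035311039765087315
side capsule 77 [0.5795 0.1728 0.0103] [0.6057 0.1978 0.03  ] [0.5926 0.1853 0.0201] medz 0.02410556434243616
side cutter 71 [0.4576 0.1243 0.0406] [0.4807 0.1465 0.0619] [0.4692 0.1354 0.0513] medz 0.05481339333308549
side table 116 [ 0.4802  0.0303 -0.003 ] [0.5198 0.0696 0
[... 274 characters left out ...]
0.01900581422484615
top cork 62 [ 0.5737 -0.2123  0.015 ] [ 0.5966 -0.1902  0.0519] [ 0.5851 -0.2012  0.0334] medz 0.0451480302025119
top capsule 80 [0.5817 0.1736 0.0124] [0.6093 0.2029 0.0396] [0.5955 0.1883 0.026 ] medz 0.028481309682790723
top cutter 54 [0.4567 0.1273 0.0402] [0.4836 0.1485 0.0661] [0.4701 0.1379 0.0531] medz 0.05875551352300612
top table 171 [ 0.4802  0.0324 -0.0084] [0.52   0.0698 0.0073] [ 0.5001  0.0511 -0.0005] medz 0.00047613287691250505
top spat 150 [ 0.3704 -0.0294  0.0121] [ 0.4484 -0.0138  0.0295] [ 0.4094 -0.0216  0.0208] medz 0.018089036533844416
top whl 158 [ 0.3714 -0.1468  0.015 ] [ 0.4495 -0.1278  0.0277] [ 0.4105 -0.1373  0.0213] medz 0.02011292484083449
```

The chosen cork is at crop (346,97), about (0.584,-0.203) m, and both cameras agree. The other two, at crop (240,72) and (182,152), lie further left.

>>> send_rows --pt "31 36 0 0.112 1" --pt "31 36 0 0.112 1" --pt "31 36 0 0.112 1" --pt "31 36 0 0.112 1" --pt "31 36 0 0.112 1" --pt "31 36 0 0.112 1" --pt "31 36 0 0.112 1" --pt "31 36 0 0.112 1" --pt "31 36 0 0.112 1" --pt "32 35 0 0.11 1"

```text
time_s: 1.35
ee_pos: [0.5851, -0.2018, 0.2187]
orientation: [[-0.003, 1.0, -0.0], [1.0, 0.003, 0.0], [0.0, -0.0, -1.0]]
ft_force: [0.3, -0.9, 0.4]
finger_gap: 0.0851
```

>>> send_rows --pt "0 0 -35 0 1" --pt "-1 -1 -35 0 1" --pt "0 0 -35 0 1" --pt "0 0 -35 0 1" --pt "0 0 -30 0 1" --pt "0 0 -20 0 1" --pt "0 0 0 0 1" --pt "0 0 0 0 -1" --pt "0 0 0 0 -1" --pt "0 0 0 0 -1"

```text
time_s: 2.6
ee_pos: [0.5837, -0.2042, 0.0296]
orientation: [[0.0, 1.0, 0.001], [1.0, -0.0, -0.0], [-0.0, 0.001, -1.0]]
ft_force: [-0.3, -0.1, -0.8]
finger_gap: 0.0325
```

>>> send_rows --pt "0 0 0 0 -1" --pt "0 0 0 0 -1" --pt "0 0 0 0 -1" --pt "0 0 0 0 -1" --pt "0 0 20 0 -1" --pt "0 0 35 0 -1" --pt "0 0 35 0 -1" --pt "0 0 35 0 -1" --pt "0 0 35 0 -1" --pt "0 0 20 0 -1"

```text
time_s: 3.85
ee_pos: [0.5839, -0.204, 0.2123]
orientation: [[-0.0, 1.0, 0.003], [1.0, 0.0, -0.001], [-0.001, 0.003, -1.0]]
ft_force: [-0.8, 0.6, 0.2]
finger_gap: 0.0188
```

>>> send_rows --pt "-4 38 0 0 -1" --pt "-4 38 0 0 -1" --pt "-4 38 0 0 -1" --pt "-4 38 0 0 -1" --pt "-4 38 0 0 -1" --pt "-4 38 0 0 -1" --pt "-4 38 0 0 -1" --pt "-4 38 0 0 -1" --pt "-4 38 0 0 -1" --pt "-4 38 0 0 -1"

```text
time_s: 5.1
ee_pos: [0.5431, 0.1772, 0.2102]
orientation: [[-0.0, 1.0, 0.001], [1.0, 0.0, -0.0], [-0.0, 0.001, -1.0]]
ft_force: [0.2, 0.8, 0.4]
finger_gap: 0.019
```

>>> send_rows --pt "-4 38 0 0 -1" --pt "-4 38 0 0 -1" --pt "-4 38 0 0 -1" --pt "-4 38 0 0 -1" --pt "-5 41 0 0 -1" --pt "0 0 -35 0 -1" --pt "0 0 -35 0 -1" --pt "0 0 -30 0 -1" --pt "0 0 0 0 -1" --pt "0 0 0 0 -1"

```text
time_s: 6.35
ee_pos: [0.523, 0.3695, 0.1108]
orientation: [[0.0, 1.0, 0.001], [1.0, -0.0, 0.001], [0.001, 0.001, -1.0]]
ft_force: [-0.2, -0.4, 0.4]
finger_gap: 0.0191
```

Run:
```python
from h import *
for n in('top','side'):
    im,d=vision.capture(n)
    crop(im,f'pics/drop1{n}.png',*( (60,260,120,320) if n=='top' else (130,330,80,230)),3)
```

```text
(no output)
```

View pics/drop1side.png

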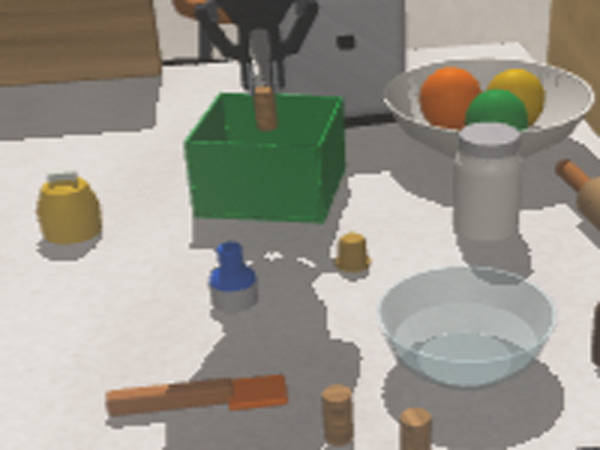

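View pics/drop1top.png

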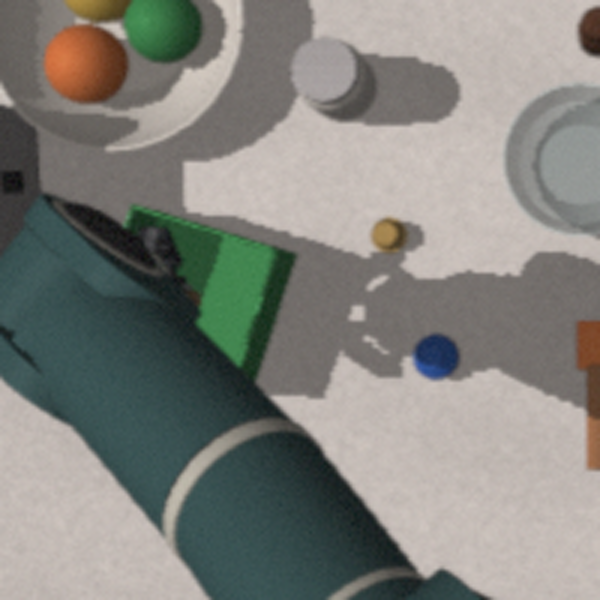

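>>> send_rows --pt "0 0 0 0 0.5" --pt "0 0 0 0 0.5" --pt "0 0 0 0 0.5" --pt "0 0 30 0 0.5" --pt "0 0 30 0 0.7" --pt "0 0 30 0 0.7" --pt "14 -37 0 0 0.7" --pt "14 -37 0 0 0.7" --pt "14 -37 0 0 0.7" --pt "14 -37 0 0 0.7"

```text
time_s: 7.7
ee_pos: [0.5787, 0.2198, 0.199]
orientation: [[-0.0, 1.0, -0.0], [1.0, 0.0, -0.0], [-0.0, -0.0, -1.0]]
ft_force: [0.4, 0.9, -0.6]
finger_gap: 0.0725
```

>>> send_rows --pt "14 -36 0 0 0.7" --pt "0 0 0 0 0.7" --pt "0 0 0 0 0.7" --pt "0 0 -35 0 0.7" --pt "0 0 -35 0 0.7" --pt "0 0 -35 0 0.7" --pt "0 0 -20 0 0.7" --pt "0 0 0 0 0.7" --pt "0 0 0 0 0.7" --pt "0 0 0 0 0.7"

```text
time_s: 8.95
ee_pos: [0.5931, 0.1853, 0.0751]
orientation: [[0.0, 1.0, 0.002], [1.0, -0.0, 0.0], [0.0, 0.002, -1.0]]
ft_force: [-0.2, -0.8, 0.1]
finger_gap: 0.0725
```

Run:
```python
from h import *
im,d=vision.capture('side')
crop(im,'pics/cap1.png',170,330,80,200,5)
```

```text
(no output)
```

View pics/cap1.png

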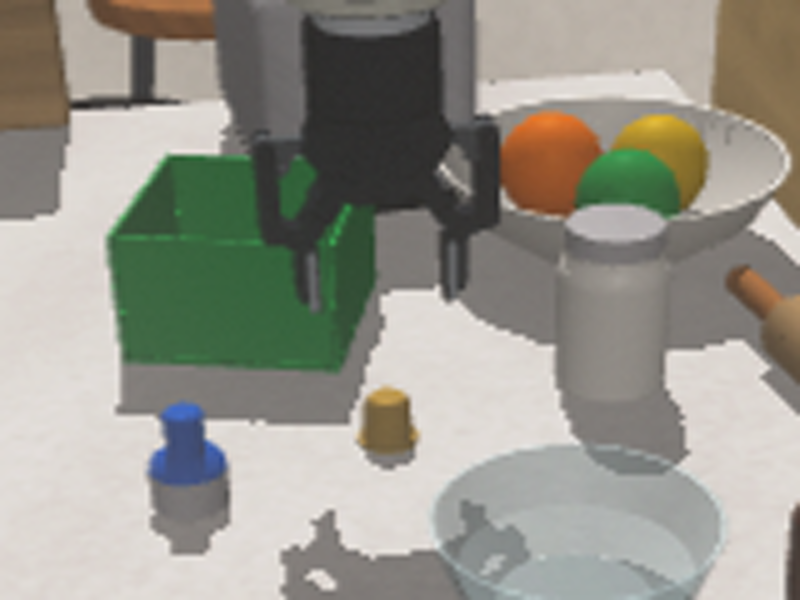

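Side crop: the capsule at (388,425) lies midway under the jaws at (315,300) and (453,290). Next: descend and grip.

>>> send_rows --pt "0 0 -30 0 0.7" --pt "0 0 -24 0 0.7" --pt "0 0 0 0 0.7" --pt "0 0 0 0 -1" --pt "0 0 0 0 -1" --pt "0 0 0 0 -1" --pt "0 0 0 0 -1" --pt "0 0 0 0 -1" --pt "0 0 0 0 -1" --pt "0 0 0 0 -1"

```text
time_s: 10.25
ee_pos: [0.5924, 0.185, 0.0198]
orientation: [[0.0, 1.0, -0.0], [1.0, -0.0, -0.0], [-0.0, -0.0, -1.0]]
ft_force: [-0.0, -0.2, 0.4]
finger_gap: -0.0002
```

>>> send_rows --pt "0 0 25 0 -1" --pt "0 0 35 0 -1" --pt "0 0 35 0 -1" --pt "0 0 35 0 -1" --pt "0 0 30 0 -1" --pt "-14 36 0 0 -1" --pt "-14 36 0 0 -1" --pt "-14 36 0 0 -1" --pt "-14 36 0 0 -1" --pt "-14 40 0 0 -1"

```text
time_s: 11.5
ee_pos: [0.522, 0.3699, 0.1799]
orientation: [[0.0, 1.0, 0.0], [1.0, -0.0, -0.0], [-0.0, 0.0, -1.0]]
ft_force: [0.6, 0.1, 0.4]
finger_gap: 0.0006
```

>>> send_rows --pt "0 0 0 0 -1" --pt "0 0 0 0 -1" --pt "0 0 -30 0 -1" --pt "0 0 -30 0 -1" --pt "0 0 -10 0 -1" --pt "0 0 0 0 -1" --pt "0 0 0 0 -1" --pt "0 0 0 0 -1" --pt "0 0 0 0 -1" --pt "0 0 0 0 -1"

```text
time_s: 12.75
ee_pos: [0.5225, 0.3691, 0.1101]
orientation: [[0.0, 1.0, 0.0], [1.0, -0.0, 0.0], [0.0, 0.0, -1.0]]
ft_force: [-0.0, 0.1, 0.0]
finger_gap: 0.0005
```

Run:
```python
from h import *
im,d=vision.capture('side')
crop(im,'pics/cap2.png',170,330,80,200,5)
```

```text
(no output)
```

View pics/cap2.png

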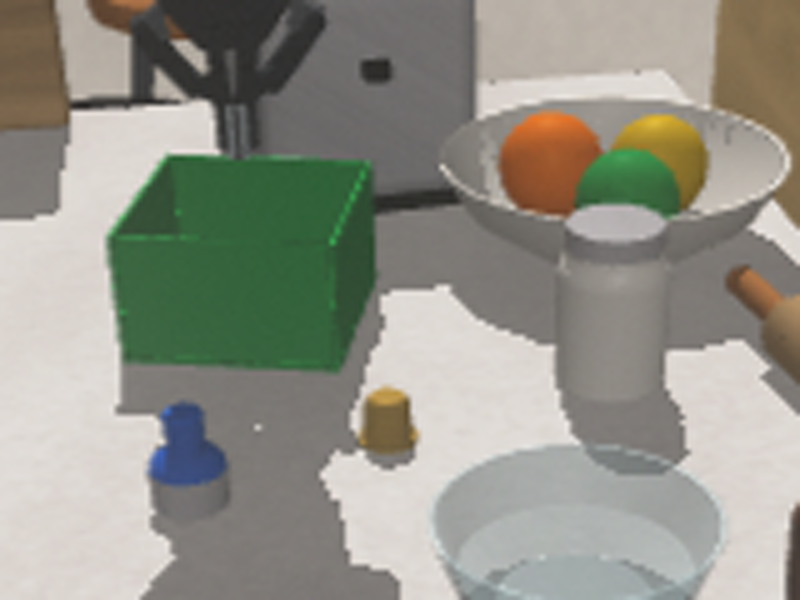

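The gap is about 0 and the capsule still stands at crop (388,425), so the grip closed on nothing. I shall measure where the fingers really are against the reported TCP.

Run:
```python
from h import *
from rig import monitor
np.set_printoptions(precision=4,suppress=True)
o=monitor.get_obs();print(o['ee_pos'],o['finger_gap'])
for n in('top','side'):
    im,d=vision.capture(n);C=cloud(n,d);np.savez(n+'1.npz',im=im,d=d)
    m=(abs(C[...,0]-.52)<.1)&(abs(C[...,1]-.36)<.1)&(C[...,2]>.085)&(C[...,2]<.16)&(im.max(-1)<110)&(im[...,1]<im[...,2]*1.5)
    P=C[m]; 
    for a in np.arange(.09,.16,.01):
        Q=P[(P[:,2]>=a)&(P[:,2]<a+.01)]
        if len(Q): print(n,a.round(3),len(Q),Q.min(0),Q.max(0))
    m=(abs(C[...,0]-.593)<.05)&(abs(C[...,1]-.185)<.05)&(C[...,2]>.008);P=C[m];print(n,'caps',len(P),P.min(0),P.max(0))
    # caddy interior
crop(np.load('top1.npz')['im'],'pics/t2.png',60,260,120,320,3)
```

```text
[0.5225 0.369  0.11  ] 0.0002403995091955558
top 0.09 1 [0.6169 0.4247 0.0903] [0.6169 0.4247 0.0903]
top 0.13 2 [0.5272 0.356  0.1313] [0.5354 0.36   0.138 ]
top 0.14 1 [0.5297 0.355  0.1456] [0.5297 0.355  0.1456]
top caps 86 [0.5524 0.1734 0.0083] [0.6258 0.2031 0.0371]
side 0.12 10 [0.5138 0.3556 0.1233] [0.5301 0.3625 0.13  ]
side 0.13 21 [0.5106 0.3529 0.1309] [0.5341 0.3624 0.1388]
side 0.14 25 [0.5115 0.3532 0.14  ] [0.5317 0.366  0.1499]
side 0.15 24 [0.509  0.3536 0.1511] [0.5324 0.3739 0.1592]
side caps 82 [0.5791 0.1712 0.0081] [0.6059 0.1973 0.0301]
```

View pics/t2.png

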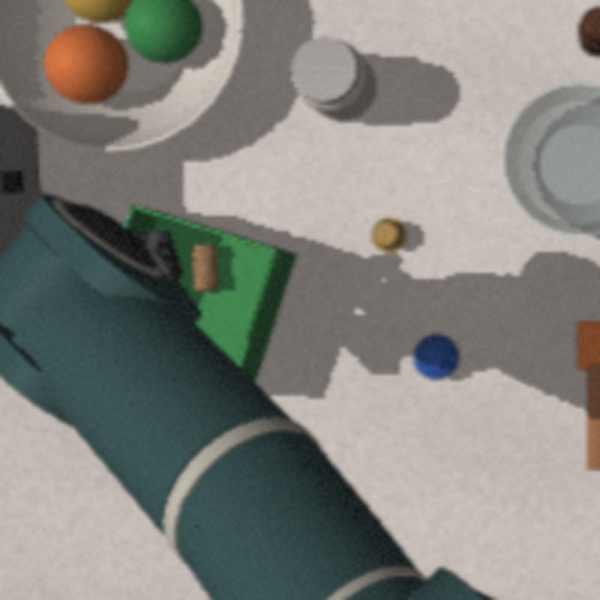

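Run:
```python
from h import *
from rig import env
np.set_printoptions(precision=4,suppress=True)
print(env.tip_extent,[a for a in dir(env) if a[0]!='_'])
def aty(u,v,y):
    a,b,P=rect('side',u,v);r=P[:3,:3]@np.array([a,b,1.]);o=P[:3,3];return o+r*(y-o[1])/r[1]
for y in(.355,.366): print('tips now',aty(170+237/5,80+158/5,y))
for u,v in((315,308),(453,297)):print('tips cap1 (TCP z .075, gap .0725)',aty(170+u/5,80+v/5,.175),aty(170+u/5,80+v/5,.185))
print('drop1 cork top',aty(130+265/3,80+88/3,.36),'cork bottom',aty(130+265/3,80+129/3,.36))
D=np.load('side1.npz');C=cloud('side',D['d'])
for v in range(100,116): print(v,[f"{C[v,u,1]:.3f}/{C[v,u,2]:.3f}" for u in (215,217,219)])
```

```text
0.017 ['IKError', 'tip_extent']
tips now [0.5207 0.355  0.1234]
tips now [0.521  0.366  0.1192]
tips cap1 (TCP z .075, gap .0725) [0.5527 0.175  0.0974] [0.5534 0.185  0.0926]
tips cap1 (TCP z .075, gap .0725) [0.6336 0.175  0.0969] [0.6352 0.185  0.0922]
drop1 cork top [0.5245 0.36   0.129 ] cork bottom [0.5208 0.36   0.0817]
100 ['0.352/0.163', '0.358/0.161', '0.357/0.161']
101 ['0.356/0.159', '0.358/0.158', '0.363/0.156']
102 ['0.359/0.155', '0.354/0.156', '0.366/0.151']
103 ['0.356/0.152', '0.358/0.151', '0.360/0.150']
104 ['0.360/0.148', '0.358/0.148', '0.363/0.146']
105 ['0.358/0.145', '0.356/0.145', '0.356/0.145']
106 ['0.357/0.142', '0.355/0.142', '0.360/0.140']
107 ['0.353/0.140', '0.355/0.139', '0.355/0.139']
108 ['0.353/0.137', '0.359/0.134', '0.355/0.135']
109 ['0.363/0.130', '0.359/0.131', '0.355/0.132']
110 ['0.710/-0.002', '0.356/0.129', '0.358/0.127']
111 ['0.454/0.089', '0.359/0.124', '0.359/0.123']
112 ['0.452/0.086', '0.451/0.086', '0.449/0.086']
113 ['0.454/0.082', '0.453/0.082', '0.444/0.084']
114 ['0.452/0.079', '0.452/0.078', '0.448/0.079']
115 ['0.454/0.074', '-0.746/0.537', '0.450/0.075']
```

Side depth shows the shut fingertips at z≈0.122 while the reported TCP is at 0.110. They should be at 0.093, so the real fingers end about 29 mm higher than stated. This also explains the cork being held only by its top, though it did land in the caddy, seen lying at crop (204,268). I'll work from the measured value: tip z ≈ TCP z + 12 mm shut, about +20 mm open.

>>> send_rows --pt "0 0 30 0 0.5" --pt "0 0 30 0 0.5" --pt "0 0 20 0 0.5" --pt "14 -37 0 0 0.5" --pt "14 -37 0 0 0.5" --pt "14 -37 0 0 0.5" --pt "14 -37 0 0 0.5" --pt "14 -36 0 0 0.5" --pt "0 0 0 0 0.5" --pt "0 0 0 0 0.5"

```text
time_s: 14.15
ee_pos: [0.5921, 0.1856, 0.1897]
orientation: [[-0.0, 1.0, -0.0], [1.0, 0.0, 0.0], [0.0, -0.0, -1.0]]
ft_force: [-0.5, 0.9, 1.0]
finger_gap: 0.064
```

>>> send_rows --pt "0 0 -40 0 0.5" --pt "0 0 -40 0 0.5" --pt "0 0 -40 0 0.5" --pt "0 0 -30 0 0.5" --pt "0 0 -20 0 0.5" --pt "0 0 -15 0 0.5" --pt "0 0 -7 0 0.5" --pt "0 0 0 0 0.5" --pt "0 0 0 0 0.5" --pt "0 0 0 0 0.5"

```text
time_s: 15.4
ee_pos: [0.5928, 0.1851, -0.0015]
orientation: [[0.0, 1.0, 0.001], [1.0, -0.0, 0.0], [0.0, 0.001, -1.0]]
ft_force: [-0.1, 0.3, -0.7]
finger_gap: 0.0639
```

Run:
```python
from h import *
im,d=vision.capture('side')
crop(im,'pics/cap3.png',170,330,80,200,5)
```

```text
(no output)
```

View pics/cap3.png

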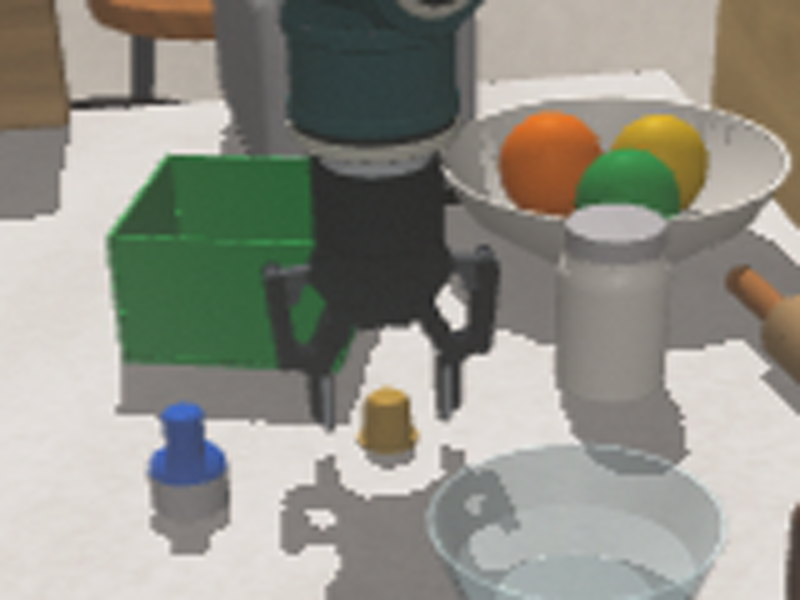

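Side crop: the tips at (325,428) and (447,418) straddle the capsule and sit about 18 mm above its base, which agrees. 9 mm lower, then close.

>>> send_rows --pt "0 0 -5 0 0.5" --pt "0 0 -4 0 0.5" --pt "0 0 0 0 0.5" --pt "0 0 0 0 -1" --pt "0 0 0 0 -1" --pt "0 0 0 0 -1" --pt "0 0 0 0 -1" --pt "0 0 0 0 -1" --pt "0 0 0 0 -1" --pt "0 0 0 0 -1"

```text
time_s: 16.7
ee_pos: [0.5935, 0.1853, -0.01]
orientation: [[0.0, 1.0, 0.002], [1.0, -0.0, 0.0], [0.0, 0.002, -1.0]]
ft_force: [-0.5, -0.6, 11.2]
finger_gap: 0.0281
```

>>> send_rows --pt "0 0 20 0 -1" --pt "0 0 40 0 -1" --pt "0 0 40 0 -1" --pt "0 0 40 0 -1" --pt "0 0 40 0 -1" --pt "0 0 0 0 -1" --pt "-7 18 0 0 -1" --pt "-14 37 0 0 -1" --pt "-14 37 0 0 -1" --pt "-14 37 0 0 -1"

```text
time_s: 17.95
ee_pos: [0.5416, 0.316, 0.1682]
orientation: [[-0.001, 1.0, -0.002], [1.0, 0.001, -0.0], [-0.0, -0.002, -1.0]]
ft_force: [0.6, -0.2, 1.1]
finger_gap: 0.0282
```

>>> send_rows --pt "-14 37 0 0 -1" --pt "-7 18 0 0 -1" --pt "0 0 0 0 -1" --pt "0 0 -35 0 -1" --pt "0 0 -35 0 -1" --pt "0 0 -20 0 -1" --pt "0 0 0 0 -1" --pt "0 0 0 0 -1" --pt "0 0 0 0 -1" --pt "0 0 0 0 -1"

```text
time_s: 19.2
ee_pos: [0.5227, 0.3692, 0.0796]
orientation: [[0.0, 1.0, 0.001], [1.0, -0.0, 0.0], [0.0, 0.001, -1.0]]
ft_force: [0.2, 1.0, -0.2]
finger_gap: 0.0278
```

Run:
```python
from h import *
im,d=vision.capture('side')
crop(im,'pics/cap4.png',170,330,80,200,5)
```

```text
(no output)
```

View pics/cap4.png

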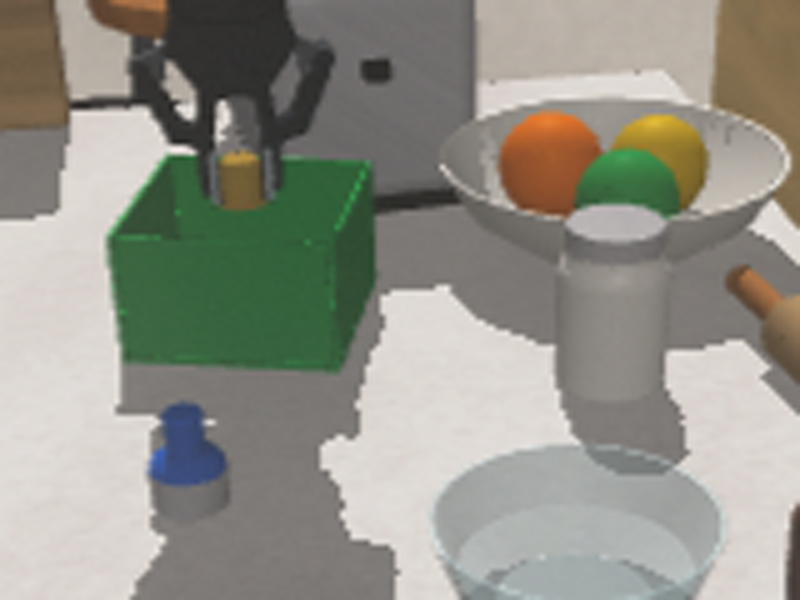

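Capsule is held over the caddy opening at (240,180). Next: release, rise and go over the cutter.

>>> send_rows --pt "0 0 0 0 0.5" --pt "0 0 0 0 0.5" --pt "0 0 0 0 0.5" --pt "0 0 35 0 0.5" --pt "0 0 35 0 0.5" --pt "0 0 30 0 0.5" --pt "-10 -46 0 0 0.5" --pt "-10 -46 0 0 0.5" --pt "-11 -47 0 0 0.5" --pt "-11 -47 0 0 0.5"

```text
time_s: 20.5
ee_pos: [0.4799, 0.1815, 0.1789]
orientation: [[0.0, 1.0, 0.0], [1.0, -0.0, -0.0], [-0.0, 0.0, -1.0]]
ft_force: [1.2, 0.7, 0.6]
finger_gap: 0.0637
```

>>> send_rows --pt "-11 -47 0 0 0.5" --pt "0 0 0 0 0.5" --pt "0 0 -40 0 0.5" --pt "0 0 -40 0 0.5" --pt "0 0 -20 0 0.5" --pt "0 0 0 0 0.5" --pt "0 0 0 0 0.5" --pt "0 0 0 0 0.5" --pt "0 0 0 0 0.5" --pt "0 0 0 0 0.5"

```text
time_s: 21.75
ee_pos: [0.4696, 0.136, 0.0792]
orientation: [[0.0, 1.0, 0.0], [1.0, -0.0, -0.0], [-0.0, 0.0, -1.0]]
ft_force: [0.2, -0.2, -0.7]
finger_gap: 0.0643
```

Run:
```python
from h import *
im,d=vision.capture('side')
crop(im,'pics/cut1.png',150,310,80,200,5)
im,d=vision.capture('top')
crop(im,'pics/cut1t.png',60,260,120,320,3)
```

```text
(no output)
```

View pics/cut1.png

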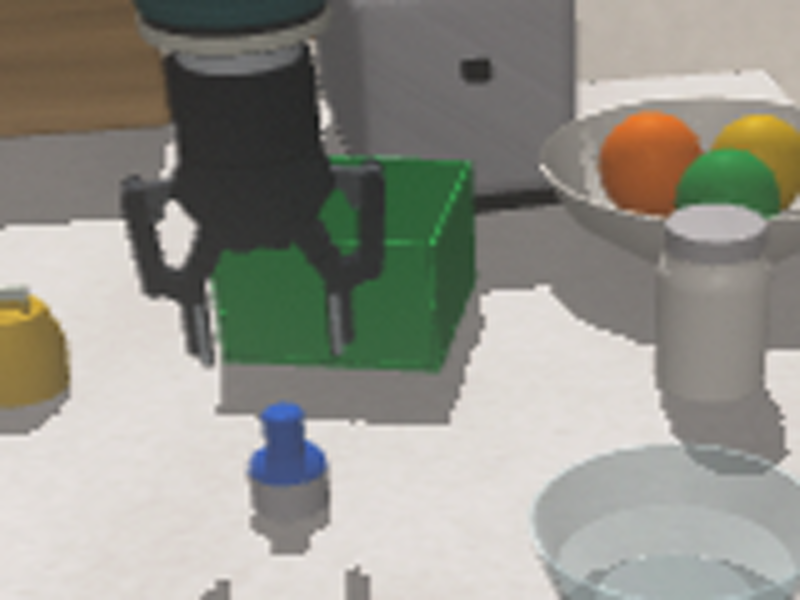

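View pics/cut1t.png

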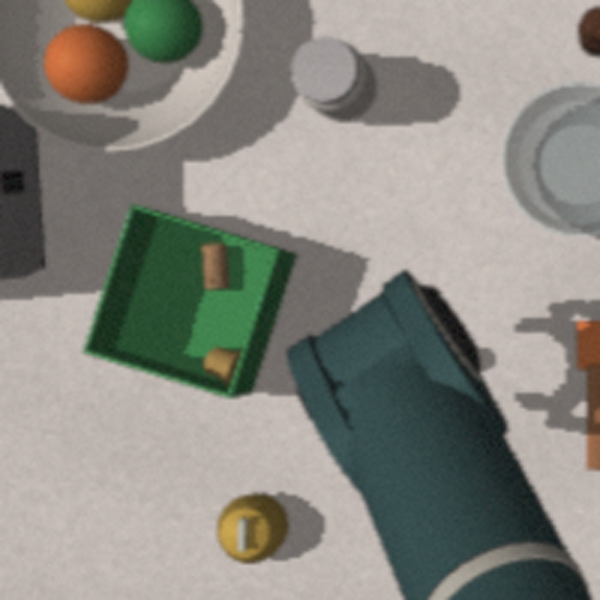

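Top crop: cork (215,265) and capsule (220,363) both lie in the caddy. The cutter knob at side crop (284,410) looks slightly right of the jaw centre, so I'll check x.

Run:
```python
from h import *
np.set_printoptions(precision=4,suppress=True)
def aty(u,v,y):
    a,b,P=rect('side',u,v);r=P[:3,:3]@np.array([a,b,1.]);o=P[:3,3];return o+r*(y-o[1])/r[1]
for n,u,v in(('tipL',208,362),('tipR',341,352),('knobtop',284,405),('knobL',263,430),('knobR',305,430),('footL',250,495),('footR',329,495)): print(n,aty(150+u/5,80+v/5,.136))
im,d=vision.capture('side');C=cloud('side',d)
for a in (.004,.01,.016,.04,.045,.05,.055):
    m=(abs(C[...,0]-.47)<.035)&(abs(C[...,1]-.136)<.035)&(C[...,2]>a)&(C[...,2]<a+.006);P=C[m];print(a,m.sum(),P.min(0),P.max(0),(P.min(0)+P.max(0))/2)
```

```text
tipL [0.4335 0.136  0.094 ]
tipR [0.507 0.136 0.093]
knobtop [0.4724 0.136  0.0629]
knobL [0.459  0.136  0.0481]
knobR [0.4827 0.136  0.0456]
footL [0.4471 0.136  0.0059]
footR [0.4926 0.136  0.0008]
0.004 31 [0.4469 0.1148 0.0041] [0.4909 0.1352 0.0095] [0.4689 0.125  0.0068]
0.01 27 [0.4479 0.1148 0.0107] [0.4912 0.1322 0.0156] [0.4695 0.1235 0.0131]
0.016 27 [0.4481 0.1132 0.0162] [0.4914 0.1322 0.022 ] [0.4698 0.1227 0.0191]
0.04 14 [0.4596 0.1273 0.0401] [0.4798 0.1359 0.046 ] [0.4697 0.1316 0.043 ]
0.045 18 [0.4576 0.1265 0.0452] [0.4801 0.1388 0.051 ] [0.4689 0.1326 0.0481]
0.05 16 [0.4603 0.127  0.0504] [0.4807 0.1358 0.0557] [0.4705 0.1314 0.0531]
0.055 31 [0.4582 0.1261 0.0556] [0.4807 0.1464 0.061 ] [0.4694 0.1363 0.0583]
```

>>> send_rows --pt "0 0 -30 0 0.5" --pt "0 0 -20 0 0.5" --pt "0 0 -8 0 0.5" --pt "0 0 0 0 0.5" --pt "0 0 0 0 -1" --pt "0 0 0 0 -1" --pt "0 0 0 0 -1" --pt "0 0 0 0 -1" --pt "0 0 0 0 -1" --pt "0 0 0 0 -1"

```text
time_s: 23.15
ee_pos: [0.47, 0.1361, 0.0215]
orientation: [[0.0, 1.0, 0.001], [1.0, -0.0, 0.0], [0.0, 0.001, -1.0]]
ft_force: [0.1, 0.2, 7.2]
finger_gap: 0.0214
```

>>> send_rows --pt "0 0 10 0 -1" --pt "0 0 30 0 -1" --pt "0 0 35 0 -1" --pt "0 0 35 0 -1" --pt "0 0 10 0 -1" --pt "20 -14 0 0 -1" --pt "20 -15 0 0 -1" --pt "20 -14 0 0 -1" --pt "20 -15 0 0 -1" --pt "20 -14 0 0 -1"

```text
time_s: 24.4
ee_pos: [0.5701, 0.0624, 0.1397]
orientation: [[0.001, 1.0, -0.002], [1.0, -0.001, -0.0], [-0.0, -0.002, -1.0]]
ft_force: [-0.3, 0.4, -0.8]
finger_gap: 0.0215
```

>>> send_rows --pt "20 -15 0 0 -1" --pt "20 -14 0 0 -1" --pt "20 -15 0 0 -1" --pt "20 -14 0 0 -1" --pt "17 -14 0 0 -1" --pt "0 0 0 0 -1" --pt "0 0 -20 0 -1" --pt "0 0 -20 0 -1" --pt "0 0 -10 0 -1" --pt "0 0 0 0 -1"

```text
time_s: 25.65
ee_pos: [0.6658, -0.0078, 0.0898]
orientation: [[-0.0, 1.0, -0.002], [1.0, 0.0, 0.0], [0.0, -0.002, -1.0]]
ft_force: [0.0, -0.3, -0.1]
finger_gap: 0.0217
```

Run:
```python
from h import *
np.set_printoptions(precision=4,suppress=True)
im,d=vision.capture('side');C=cloud('side',d)
crop(im,'pics/cut2.png',210,370,80,220,5)
for a in (.035,.045,.055,.065,.085,.095,.105):
    m=(abs(C[...,0]-.667)<.03)&(abs(C[...,1]+.008)<.03)&(C[...,2]>a)&(C[...,2]<a+.006);P=C[m]
    if len(P):print(a,m.sum(),P.min(0),P.max(0),(P.min(0)+P.max(0))/2)
```

```text
0.065 21 [ 0.6423 -0.0283  0.0668] [ 0.6857 -0.0091  0.0709] [ 0.664  -0.0187  0.0689]
0.085 37 [ 0.6419 -0.0298  0.085 ] [ 0.6844 -0.0086  0.0909] [ 0.6631 -0.0192  0.0879]
0.095 54 [ 0.644  -0.0285  0.095 ] [0.6814 0.0006 0.1009] [ 0.6627 -0.0139  0.098 ]
0.105 33 [ 0.6427 -0.022   0.105 ] [ 0.6852 -0.0098  0.111 ] [ 0.664  -0.0159  0.108 ]
```

View pics/cut2.png

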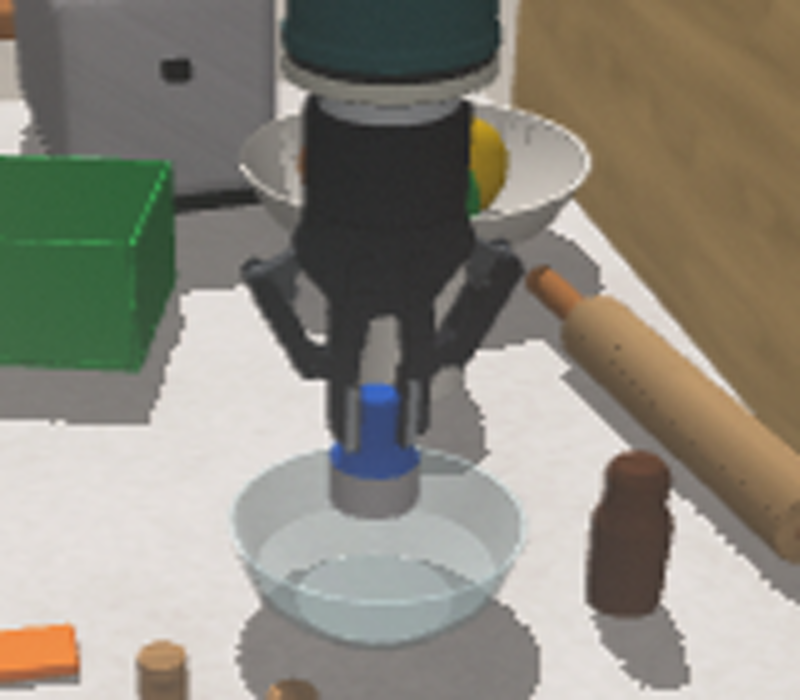

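Run:
```python
from h import *
np.set_printoptions(precision=4,suppress=True)
S=lambda u,v,z:atz('side',210+u/5,80+v/5,z)
print(S(233,515,.055),S(522,525,.055),'mid rim',(S(233,515,.055)+S(522,525,.055))/2)
print('floor',S(285,595,.005),S(463,595,.005),'front/back',S(375,632,.005),S(375,558,.005))
```

```text
[0.5949 0.0075 0.055 ] [ 0.7379 -0.0289  0.055 ] mid rim [ 0.6664 -0.0107  0.055 ]
floor [0.621  0.0022 0.005 ] [ 0.7136 -0.0148  0.005 ] front/back [ 0.6606 -0.0389  0.005 ] [0.6757 0.028  0.005 ]
```

Cutter hangs upright at side crop (375,490), over the bowl's centre to within about 2 mm. I'll lower it slowly.

>>> send_rows --pt "1 0 -15 0 -1" --pt "0 0 -15 0 -1" --pt "0 0 -12 0 -1" --pt "0 0 -8 0 -1" --pt "0 0 -5 0 -1" --pt "0 0 -3 0 -1" --pt "0 0 -1 0 -1" --pt "0 0 -1 0 -1" --pt "0 0 -1 0 -1" --pt "0 0 0 0 -1"

```text
time_s: 26.95
ee_pos: [0.6674, -0.008, 0.0299]
orientation: [[-0.0, 1.0, -0.0], [1.0, 0.0, -0.0], [-0.0, -0.0, -1.0]]
ft_force: [-0.4, 0.3, -1.5]
finger_gap: 0.0215
```

>>> send_rows --pt "0 0 -1 0 -1" --pt "0 0 0 0 -1" --pt "0 0 -0.5 0 -1" --pt "0 0 0 0 -1" --pt "0 0 -0.5 0 -1" --pt "0 0 0 0 -1" --pt "0 0 -0.5 0 -1" --pt "0 0 0 0 -1" --pt "0 0 0 0 -1" --pt "0 0 0 0 -1"

```text
time_s: 28.2
ee_pos: [0.6674, -0.008, 0.0274]
orientation: [[0.0, 1.0, -0.0], [1.0, -0.0, -0.0], [-0.0, -0.0, -1.0]]
ft_force: [0.1, -0.3, -0.2]
finger_gap: 0.0212
```

>>> send_rows --pt "0 0 -0.5 0 -1" --pt "0 0 0 0 -1" --pt "0 0 -0.5 0 -1" --pt "0 0 0 0 -1" --pt "0 0 -0.5 0 -1" --pt "0 0 0 0 -1" --pt "0 0 0 0 -1" --pt "0 0 0 0 -1" --pt "0 0 0 0 -1" --pt "0 0 0 0 -1"

```text
time_s: 29.45
ee_pos: [0.6677, -0.008, 0.0265]
orientation: [[0.0, 1.0, 0.001], [1.0, -0.0, -0.0], [-0.0, 0.001, -1.0]]
ft_force: [-1.6, -1.0, 8.8]
finger_gap: 0.0213
```

>>> send_rows --pt "0 0 0 0 -0.3" --pt "0 0 0 0 -0.3" --pt "0 0 0 0 0" --pt "0 0 0 0 0" --pt "0 0 0 0 0" --pt "0 0 10 0 0" --pt "0 0 20 0 0" --pt "0 0 30 0 0" --pt "0 0 35 0 0" --pt "0 0 35 0 0"

```text
time_s: 30.7
ee_pos: [0.6676, -0.0079, 0.1587]
orientation: [[-0.0, 1.0, 0.001], [1.0, 0.0, -0.0], [-0.0, 0.001, -1.0]]
ft_force: [-0.4, 0.1, -0.6]
finger_gap: 0.0425
```

>>> send_rows --pt "-24 -13 0 -0.157 0" --pt "-24 -13 0 -0.157 0" --pt "-24 -13 0 -0.157 0" --pt "-24 -13 0 -0.157 0" --pt "-24 -13 0 -0.157 0" --pt "-24 -13 0 -0.157 0" --pt "-25 -13 0 -0.157 0.2" --pt "-25 -13 0 -0.157 0.2" --pt "-25 -13 0 -0.157 0.2" --pt "-25 -14 0 -0.158 0.2"

```text
time_s: 31.95
ee_pos: [0.4231, -0.1392, 0.1572]
orientation: [[1.0, -0.005, 0.002], [-0.005, -1.0, -0.0], [0.002, 0.0, -1.0]]
ft_force: [0.6, -0.5, 0.5]
finger_gap: 0.0512
```

>>> send_rows --pt "0 0 -30 0 0.2" --pt "0 0 -30 0 0.2" --pt "0 0 -30 0 0.2" --pt "0 0 -20 0 0.2" --pt "0 0 0 0 0.2" --pt "0 0 0 0 0.2" --pt "0 0 0 0 0.2" --pt "0 0 0 0 0.2" --pt "0 0 0 0 0.2" --pt "0 0 0 0 0.2"

```text
time_s: 33.2
ee_pos: [0.4234, -0.139, 0.0459]
orientation: [[1.0, -0.0, 0.0], [-0.0, -1.0, 0.0], [0.0, -0.0, -1.0]]
ft_force: [0.2, -0.1, -0.2]
finger_gap: 0.0513
```

Run:
```python
from h import *
im,d=vision.capture('side')
crop(im,'pics/w1.png',140,340,130,280,4)
im,d=vision.capture('top')
crop(im,'pics/w1t.png',200,420,120,300,3.5)
```

```text
(no output)
```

View pics/w1.png

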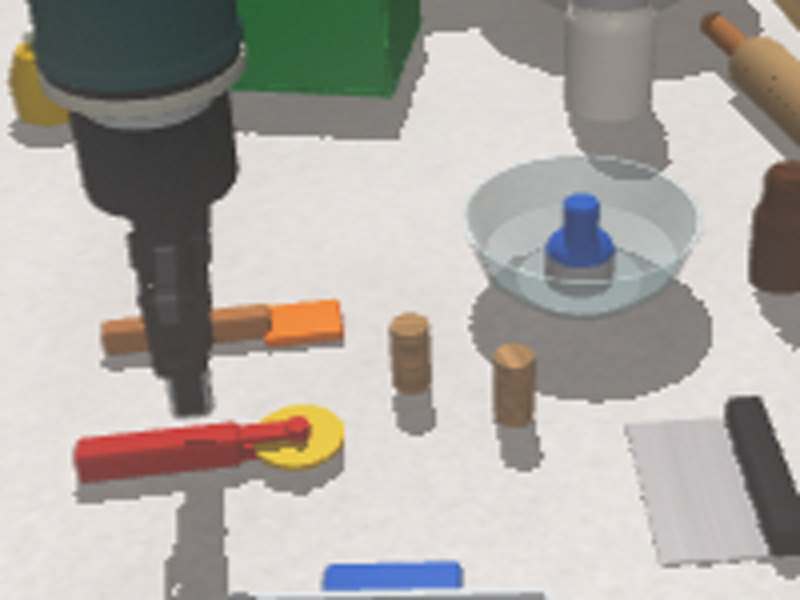

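View pics/w1t.png

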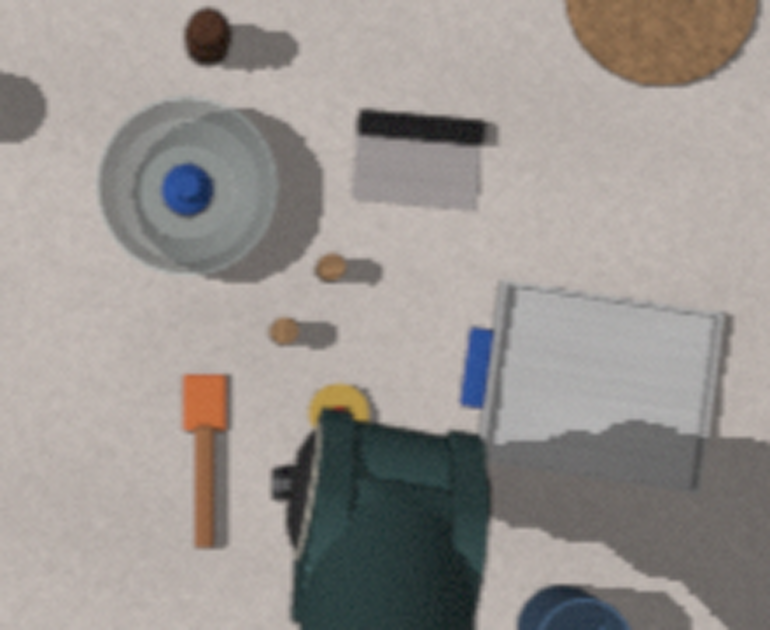

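Cutter stands upright at the bowl's centre: top crop knob (187,188), bowl (188,186). The jaws straddle the wheel handle near x = 30. Next: down and grip.

>>> send_rows --pt "0 0 -25 0 0.2" --pt "0 0 -18 0 0.2" --pt "0 0 -7 0 0.2" --pt "0 0 -4 0 0.2" --pt "0 0 0 0 0.2" --pt "0 0 0 0 -1" --pt "0 0 0 0 -1" --pt "0 0 0 0 -1" --pt "0 0 0 0 -1" --pt "0 0 0 0 -1"

```text
time_s: 34.55
ee_pos: [0.4238, -0.1391, -0.0075]
orientation: [[1.0, -0.0, 0.001], [-0.0, -1.0, -0.0], [0.001, 0.0, -1.0]]
ft_force: [-2.8, 0.0, 12.3]
finger_gap: 0.0186
```

>>> send_rows --pt "0 0 10 0 -1" --pt "0 0 30 0 -1" --pt "0 0 30 0 -1" --pt "0 0 30 0 -1" --pt "0 0 20 0 -1" --pt "0 0 0 0 -1" --pt "9 -19 0 -0.141 -1" --pt "9 -19 0 -0.141 -1" --pt "9 -19 0 -0.141 -1" --pt "9 -19 0 -0.141 -1"

```text
time_s: 35.8
ee_pos: [0.4592, -0.2155, 0.1111]
orientation: [[0.843, -0.539, -0.001], [-0.539, -0.843, 0.0], [-0.001, 0.0, -1.0]]
ft_force: [-0.2, 0.4, -0.4]
finger_gap: 0.0186
```

>>> send_rows --pt "9 -19 0 -0.141 -1" --pt "9 -19 0 -0.141 -1" --pt "9 -19 0 -0.141 -1" --pt "9 -19 0 -0.141 -1" --pt "10 -19 0 -0.141 -1" --pt "10 -19 0 -0.141 -1" --pt "10 -19 0 -0.141 -1" --pt "9.5 -19 0 -0.144 -1" --pt "0 0 0 0 -1" --pt "0 0 0 0 -1"

```text
time_s: 37.05
ee_pos: [0.5345, -0.3663, 0.1111]
orientation: [[-0.122, -0.993, -0.001], [-0.993, 0.122, 0.001], [-0.001, 0.001, -1.0]]
ft_force: [-0.6, 0.3, 0.4]
finger_gap: 0.0185
```

Run:
```python
from h import *
np.set_printoptions(precision=4,suppress=True)
im,d=vision.capture('side');np.savez('s3.npz',im=im,d=d)
cv2.imwrite('pics/w2.png',cv2.resize(im[150:384,100:400],None,fx=2.6,fy=2.55,interpolation=cv2.INTER_CUBIC))
```

```text
(no output)
```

View pics/w2.png

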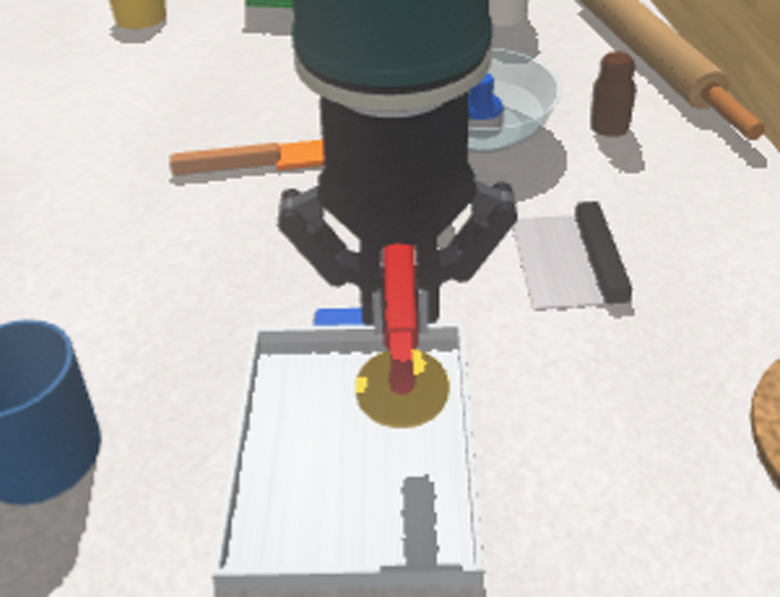

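Run:
```python
from h import *
np.set_printoptions(precision=4,suppress=True)
D=np.load('s3.npz');im,d=D['im'].astype(int),D['d'];C=cloud('side',d)
b,g,r=im[...,0],im[...,1],im[...,2]
inr=(C[...,2]>.05)&(abs(C[...,0]-.535)<.06)
red=inr&(r>g*2)&(r>60); yel=inr&(r<g*1.7)&(g>b*1.6)&(r>60)
for n,m in(('red',red),('yel',yel)):
    P=C[m]
    print(n,len(P),P.min(0),P.max(0))
P=C[red]
for y in np.arange(-.44,-.26,.02):
    Q=P[(P[:,1]>y)&(P[:,1]<y+.02)]
    if len(Q):print(y.round(3),len(Q),'zmax',Q[:,2].max(),'x',Q[:,0].min(),Q[:,0].max())
P=C[yel];A=np.c_[P[:,:2],np.ones(len(P))];print(np.linalg.lstsq(A,P[:,2],rcond=None)[0],P.mean(0))
```

```text
red 493 [ 0.5228 -0.4079  0.1235] [ 0.5485 -0.3117  0.1983]
yel 673 [ 0.4864 -0.7458  0.127 ] [ 0.5903 -0.3576  0.5366]
-0.42 30 zmax 0.13727198135331758 x 0.522798813259408 0.533218529379407
-0.4 122 zmax 0.13963948157031625 x 0.523215394787669 0.5394779406684231
-0.38 113 zmax 0.1982760580010698 x 0.5232423284674667 0.5426956924928726
-0.36 103 zmax 0.1396429145023907 x 0.5256929560419652 0.5445813164721754
-0.34 98 zmax 0.13977873937457275 x 0.5284449867321129 0.5475469249373679
-0.32 27 zmax 0.13955796351418082 x 0.5312811947503362 0.5484623972176097
[ 0.0605 -1.0756 -0.3551] [ 0.5255 -0.4277  0.1366]
```

Wheel is level (handle top at z 0.1395 along its length), handle towards the blue tab. I'll lower it into the tray.

>>> send_rows --pt "1 -1 -25 0 -1" --pt "0 0 -25 0 -1" --pt "0 0 -20 0 -1" --pt "0 0 -18 0 -1" --pt "0 0 -12 0 -1" --pt "0 0 -7 0 -1" --pt "0 0 -3 0 -1" --pt "0 0 -2 0 -1" --pt "0 0 0 0 -1" --pt "0 0 0 0 -1"

```text
time_s: 38.35
ee_pos: [0.5361, -0.3681, 0.0002]
orientation: [[-0.124, -0.992, 0.0], [-0.992, 0.124, -0.0], [0.0, -0.0, -1.0]]
ft_force: [-0.2, -0.8, -0.4]
finger_gap: 0.0186
```

>>> send_rows --pt "0 0 -1 0 -1" --pt "0 0 0 0 -1" --pt "0 0 -1 0 -1" --pt "0 0 0 0 -1" --pt "0 0 -1 0 -1" --pt "0 0 0 0 -1" --pt "0 0 -0.5 0 -1" --pt "0 0 0 0 -1" --pt "0 0 0 0 -1" --pt "0 0 0 0 -1"

```text
time_s: 39.6
ee_pos: [0.536, -0.368, -0.0034]
orientation: [[-0.124, -0.992, 0.0], [-0.992, 0.124, -0.0], [-0.0, -0.0, -1.0]]
ft_force: [-1.6, 1.9, 6.0]
finger_gap: 0.0188
```

>>> send_rows --pt "0 0 0 0 -0.3" --pt "0 0 0 0 -0.3" --pt "0 0 0 0 -0.25" --pt "0 0 0 0 -0.25" --pt "0 0 5 0 -0.25" --pt "0 0 15 0 -0.25" --pt "0 0 30 0 -0.25" --pt "0 0 35 0 -0.25" --pt "0 0 35 0 0.2" --pt "0 0 20 0 0.2"

```text
time_s: 40.85
ee_pos: [0.5364, -0.3684, 0.1391]
orientation: [[-0.124, -0.992, 0.002], [-0.992, 0.124, -0.001], [0.001, -0.003, -1.0]]
ft_force: [-0.9, -0.4, -0.4]
finger_gap: 0.0515
```

>>> send_rows --pt "-9 29 0 0.141 0.2" --pt "-9 29 0 0.141 0.2" --pt "-9 29 0 0.141 0.2" --pt "-9 29 0 0.141 0.2" --pt "-9 29 0 0.141 0.2" --pt "-9 29 0 0.141 0.2" --pt "-9 29 0 0.141 0.2" --pt "-9 29 0 0.141 0.2" --pt "-9 29 0 0.141 0.2" --pt "-9 29 0 0.141 0.2"

```text
time_s: 42.1
ee_pos: [0.4454, -0.0771, 0.1365]
orientation: [[0.961, -0.277, 0.0], [-0.277, -0.961, -0.0], [0.0, 0.0, -1.0]]
ft_force: [0.2, -0.0, 0.0]
finger_gap: 0.0513
```

>>> send_rows --pt "-9 29 0 0.141 0.2" --pt "-8 26 0 0.144 0.2" --pt "0 0 0 0 0.2" --pt "0 0 -30 0 0.2" --pt "0 0 -30 0 0.2" --pt "0 0 -30 0 0.2" --pt "0 0 0 0 0.2" --pt "0 0 0 0 0.2" --pt "0 0 0 0 0.2" --pt "0 0 0 0 0.2"

```text
time_s: 43.35
ee_pos: [0.4294, -0.0231, 0.0471]
orientation: [[1.0, -0.0, 0.001], [-0.0, -1.0, -0.0], [0.001, 0.0, -1.0]]
ft_force: [-0.2, 0.0, 0.0]
finger_gap: 0.0515
```

Run:
```python
from h import *
im,d=vision.capture('side');
cv2.imwrite('pics/s1.png',cv2.resize(im[120:384,90:400],None,fx=2.5,fy=2.25,interpolation=cv2.INTER_CUBIC))
im,d=vision.capture('top');np.savez('top4.npz',im=im,d=d)
crop(im,'pics/s1t.png',200,420,130,300,3.5)
```

```text
(no output)
```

View pics/s1.png

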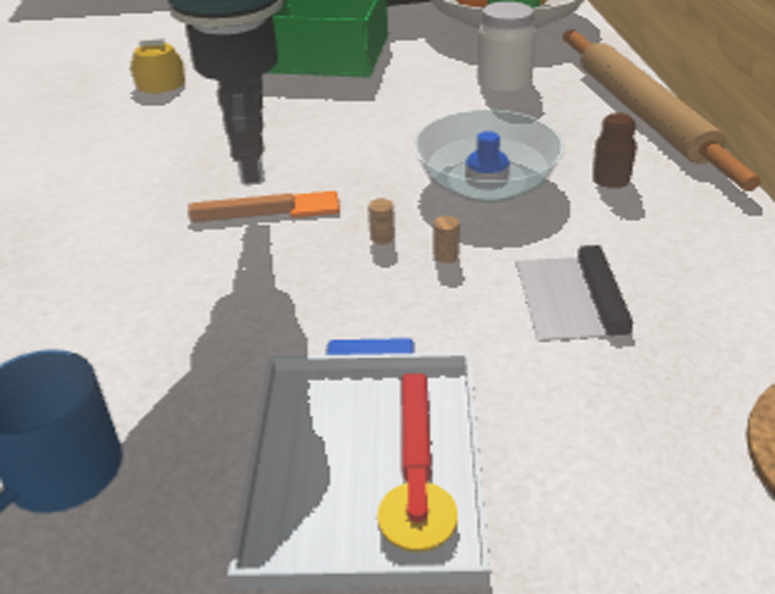

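View pics/s1t.png

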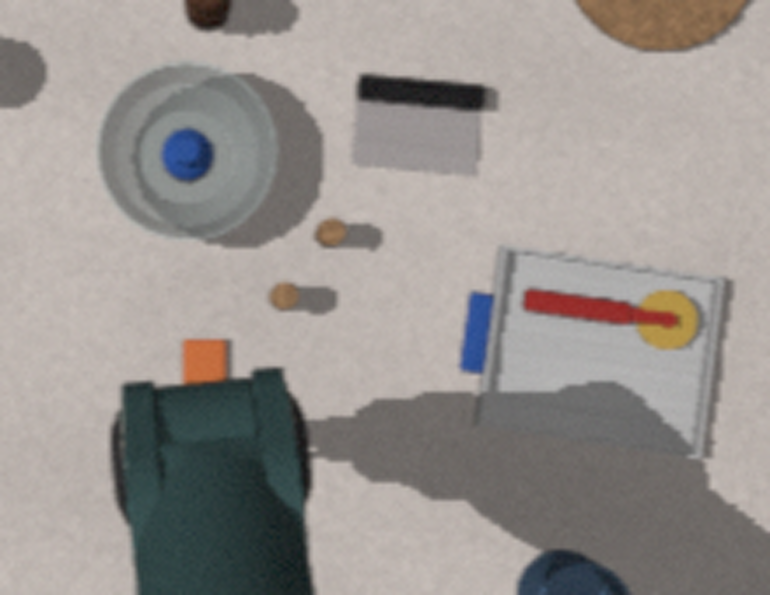

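Wheel lies flat with its handle at top crop (524,300), next to the tab. Gripping the spatula.

>>> send_rows --pt "0 0 -25 0 0.2" --pt "0 0 -18 0 0.2" --pt "0 0 -8 0 0.2" --pt "0 0 -4 0 0.2" --pt "0 0 0 0 0.2" --pt "0 0 0 0 -1" --pt "0 0 0 0 -1" --pt "0 0 0 0 -1" --pt "0 0 0 0 -1" --pt "0 0 0 0 -1"

```text
time_s: 44.7
ee_pos: [0.4292, -0.023, -0.0081]
orientation: [[1.0, 0.0, 0.001], [0.0, -1.0, -0.0], [0.001, 0.0, -1.0]]
ft_force: [-3.4, 0.6, 12.5]
finger_gap: 0.0165
```

>>> send_rows --pt "0 0 10 0 -1" --pt "0 0 30 0 -1" --pt "0 0 30 0 -1" --pt "0 0 30 0 -1" --pt "0 0 20 0 -1" --pt "0 0 0 0 -1" --pt "3 -28 0 -0.142 -1" --pt "3 -28 0 -0.142 -1" --pt "3 -28 0 -0.142 -1" --pt "3 -28 0 -0.142 -1"

```text
time_s: 45.95
ee_pos: [0.4405, -0.1358, 0.1107]
orientation: [[0.84, -0.542, -0.001], [-0.542, -0.84, 0.0], [-0.001, 0.0, -1.0]]
ft_force: [0.8, 0.5, -0.7]
finger_gap: 0.0164
```

>>> send_rows --pt "3 -28 0 -0.142 -1" --pt "3 -28 0 -0.142 -1" --pt "3 -28 0 -0.142 -1" --pt "3 -28 0 -0.142 -1" --pt "3 -28 0 -0.142 -1" --pt "3 -28 0 -0.142 -1" --pt "3 -28 0 -0.142 -1" --pt "3 -27 0 -0.143 -1" --pt "0 0 0 0 -1" --pt "0 0 0 0 -1"

```text
time_s: 47.2
ee_pos: [0.4646, -0.3572, 0.1106]
orientation: [[-0.132, -0.991, -0.001], [-0.991, 0.132, 0.001], [-0.001, 0.001, -1.0]]
ft_force: [0.2, 0.6, -1.7]
finger_gap: 0.0162
```

Run:
```python
from h import *
im,d=vision.capture('side');np.savez('s5.npz',im=im,d=d)
cv2.imwrite('pics/s2.png',cv2.resize(im[150:384,100:400],None,fx=2.6,fy=2.55,interpolation=cv2.INTER_CUBIC))
```

```text
(no output)
```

View pics/s2.png

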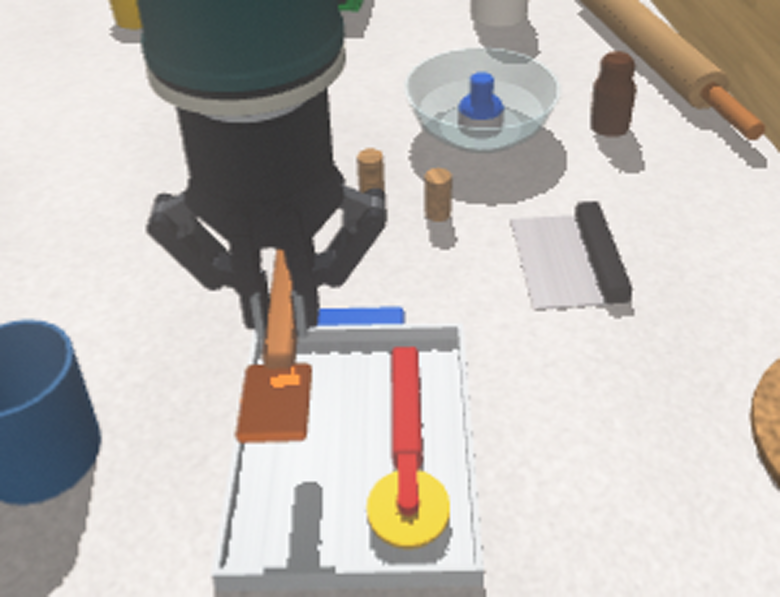

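>>> send_rows --pt "0 -1 -25 0 -1" --pt "0 0 -25 0 -1" --pt "0 0 -20 0 -1" --pt "0 0 -18 0 -1" --pt "0 0 -12 0 -1" --pt "0 0 -6 0 -1" --pt "0 0 -3 0 -1" --pt "0 0 -2 0 -1" --pt "0 0 -1 0 -1" --pt "0 0 0 0 -1"

```text
time_s: 48.5
ee_pos: [0.465, -0.3591, -0.0005]
orientation: [[-0.134, -0.991, 0.0], [-0.991, 0.134, -0.0], [0.0, -0.0, -1.0]]
ft_force: [-0.1, -0.4, -1.2]
finger_gap: 0.0168
```

>>> send_rows --pt "0 0 -1 0 -1" --pt "0 0 0 0 -1" --pt "0 0 -1 0 -1" --pt "0 0 0 0 -1" --pt "0 0 -0.5 0 -1" --pt "0 0 0 0 -1" --pt "0 0 -0.5 0 -1" --pt "0 0 0 0 -1" --pt "0 0 0 0 -1" --pt "0 0 0 0 -1"

```text
time_s: 49.75
ee_pos: [0.4649, -0.359, -0.0036]
orientation: [[-0.134, -0.991, 0.0], [-0.991, 0.134, 0.0], [-0.0, -0.0, -1.0]]
ft_force: [-0.4, -0.3, -1.1]
finger_gap: 0.0163
```

>>> send_rows --pt "0 0 -0.5 0 -1" --pt "0 0 0 0 -1" --pt "0 0 -0.5 0 -1" --pt "0 0 0 0 -1" --pt "0 0 0 0 -1" --pt "0 0 0 0 -1" --pt "0 0 0 0 -1" --pt "0 0 0 0 -1" --pt "0 0 0 0 -1" --pt "0 0 0 0 -1"

```text
time_s: 51.0
ee_pos: [0.465, -0.359, -0.004]
orientation: [[-0.134, -0.991, 0.0], [-0.991, 0.134, 0.0], [-0.0, -0.0, -1.0]]
ft_force: [-3.7, 3.9, 15.1]
finger_gap: 0.0164
```

Contact at 15 N. Next: release with a small opening, rise, and pull back towards the robot's base, clear of everything.

>>> send_rows --pt "0 0 0 0 -0.35" --pt "0 0 0 0 -0.35" --pt "0 0 0 0 -0.3" --pt "0 0 0 0 -0.3" --pt "0 0 5 0 -0.3" --pt "0 0 15 0 -0.3" --pt "0 0 35 0 -0.3" --pt "0 0 40 0 -0.3" --pt "0 0 50 0 -0.3" --pt "0 0 50 0 -0.3"

```text
time_s: 52.25
ee_pos: [0.4647, -0.359, 0.1932]
orientation: [[-0.134, -0.991, 0.001], [-0.991, 0.134, -0.0], [0.0, -0.001, -1.0]]
ft_force: [0.8, -0.2, 0.4]
finger_gap: 0.0297
```

>>> send_rows --pt "-20 40 0 0 -0.3" --pt "-20 40 0 0 -0.3" --pt "0 40 0 0 -0.3" --pt "0 40 0 0 -0.3" --pt "0 40 0 0 -0.3" --pt "0 40 0 0 -0.3" --pt "0 0 0 0 -0.3" --pt "0 0 0 0 -0.3" --pt "0 0 0 0 -0.3" --pt "0 0 0 0 -0.3"

```text
time_s: 53.5
ee_pos: [0.4247, -0.1716, 0.1881]
orientation: [[-0.135, -0.991, -0.007], [-0.991, 0.135, -0.0], [0.001, 0.007, -1.0]]
ft_force: [-0.3, 0.1, -0.1]
finger_gap: 0.0298
```

Run:
```python
from h import *
np.set_printoptions(precision=4,suppress=True)
im,d=vision.capture('side');C=cloud('side',d)
cv2.imwrite('pics/f1.png',cv2.resize(im,(780,585),interpolation=cv2.INTER_CUBIC))
T=im.astype(int);ex=np.array([.1259,.992]);ey=np.array([-.992,.1259]);o=np.array([.502,-.368])
q=C[...,:2]-o; tx=q@ex;ty=q@ey
for n,y0 in(('wheel',-.033),('spat',.038)):
  for x0 in range(-80,90,10):
    m=(abs(ty-y0)<.006)&(abs(tx-x0/1000)<.005)&(C[...,2]<.1)
    if m.any(): print(n,x0,'z %.4f'%np.median(C[...,2][m]))
im,d=vision.capture('top')
cv2.imwrite('pics/f1t.png',cv2.resize(im,(780,585),interpolation=cv2.INTER_CUBIC))
crop(im,'pics/f2t.png',230,430,140,290,4)
```

```text
wheel -80 z 0.0041
wheel -70 z 0.0152
wheel -60 z 0.0160
wheel -50 z 0.0231
wheel -40 z 0.0214
wheel -30 z 0.0216
wheel -20 z 0.0214
wheel -10 z 0.0233
wheel 0 z 0.0237
wheel 10 z 0.0241
wheel 20 z 0.0233
wheel 30 z 0.0233
wheel 40 z 0.0235
wheel 50 z 0.0235
wheel 60 z 0.0237
wheel 70 z 0.0233
spat -80 z 0.0061
spat -70 z 0.0118
spat -60 z 0.0115
spat -50 z 0.0115
spat -40 z 0.0114
spat -30 z 0.0187
spat -20 z 0.0215
spat -10 z 0.0215
spat 0 z 0.0218
spat 10 z 0.0215
spat 20 z 0.0216
spat 30 z 0.0214
spat 40 z 0.0219
spat 50 z 0.0217
spat 60 z 0.0218
spat 70 z 0.0208
spat 80 z 0.0042
```

View pics/f1.png

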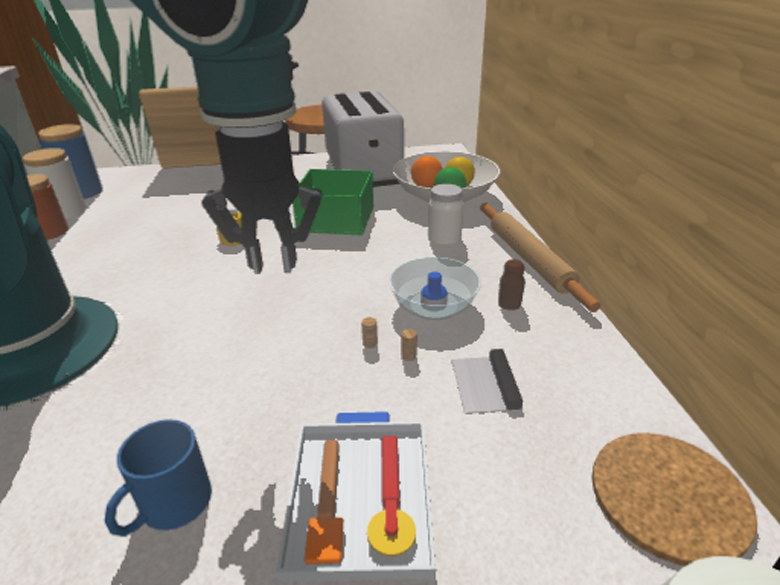

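View pics/f1t.png

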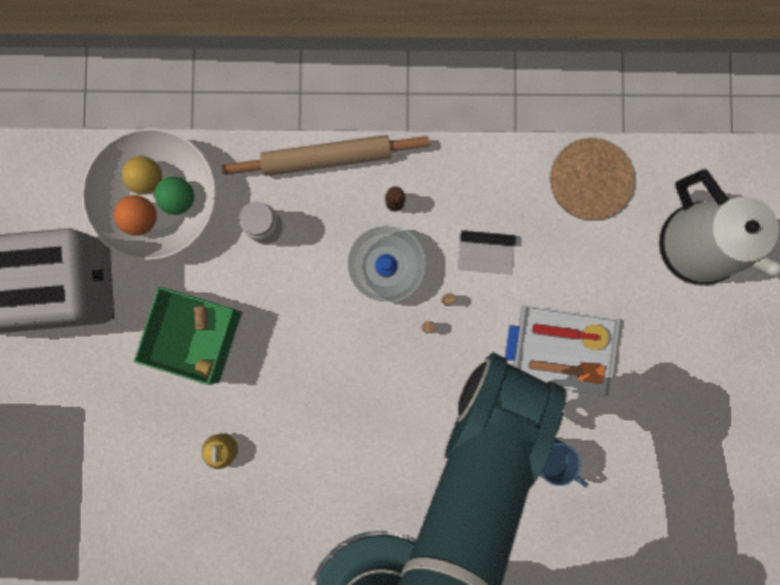

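View pics/f2t.png

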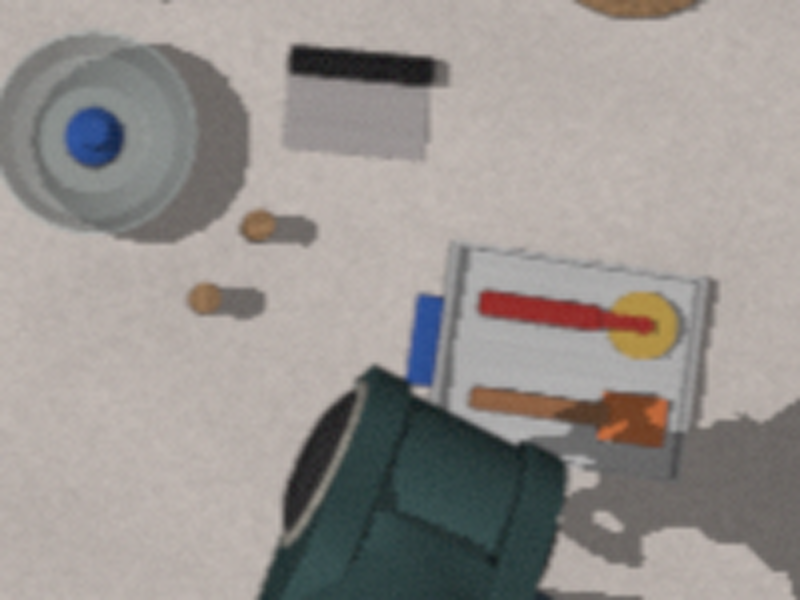

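Final views: cork (200,318) and capsule (204,368) are in the caddy. The cutter (386,265) is upright mid-bowl. Wheel (568,331) and spatula (565,371) lie flat in the tray, handles towards the blue tab. Jar and scraper have not moved.

Run:
```python
from rig import order,monitor
o=monitor.get_obs();print(o['time_s'],o['ft_force'],o['finger_gap'])
print(order.close_job())
```

```text
53.6 [-0.97103888 -0.00125278  0.77529742] 0.029602037142460295
the job is handed in; nothing more can be done
None
```

The job is done and handed in at 53.6 s, in the order you asked.

- **Waste:** I took the cork farthest to the robot's right. It and the gold capsule are both in the green caddy, seen lying on its floor.
- **Cutter:** It stands upright within about 2 mm of the bowl's centre, set down with about 9 N of contact.
- **Tray:** The pastry wheel and spatula lie flat side by side on the floor with both handles towards the blue tab. In side-camera depth, handle tops measured about 23.5 and 21.6 mm up, against 24 and 22 expected.
- **Left alone:** The jar, the scraper and the two other corks look to be where they were; I compared the pictures rather than measuring them.

**What went wrong or disagreed:**
- **Fingertips:** They end about 29 mm higher than the reported tool position and `env.tip_extent` imply.
- **First grips:** Because of this the cork was gripped only by its top, and the first try at the capsule closed on nothing above it without moving it. I measured the offset with the side camera and used the corrected heights from then on.
- **Forces:** The largest I read was about 15 N, when setting the spatula down. I only have readings at the end of each move.

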